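# Check the spring return of a mirror mount

### The arm

A 6-joint arm with a two-finger parallel gripper is mounted at the origin on a cart in front of the work surface, level with it; the furniture and walls round the work are solid. World frame = base frame: x ahead of the robot, y to its left, z up, the work surface at z = 0. Lengths are in m, angles in rad, forces in N, time in s.
With the tool pointing down it reaches from about 0.35 to 0.85 m from the base axis. Payload 8.1 kg.
Tool frame: the origin (TCP) lies midway between the tips of the shut fingers; the grasp point (between the pads) lies 19 mm behind it (robot.grip_point_offset is the distance from the TCP to the grasp point, in m); z points along the fingers, y is the line along which they close (so a half turn about z gives the same grasp; the last joint's range is limited). The gripper opens to 93 mm and grips with 3 to 60 N. Pads are 15 mm wide; open, the fingers measure 128 mm over their backs; the gripper's body (75 mm by 188 mm) begins 65 mm behind the grasp point.
Start: joints at [1.108, 0.13, 1.488, -0, 1.523, -0.085], TCP at [0.221, 0.558, 0.219] pointing down, gripper open.
Joint ranges: [-2.96, 2.96], [-0.89, 2.26], [0.02, 2.5], [-1.34, 4.48], [0, 2.73], [-2.66, 2.66]. Speed limits (rad/s): [2.39, 2.39, 2.79, 3.14, 3.14, 3.14].

### API

Orientations are given as a rotation vector (axis times angle).
In Python, from plant import robot, read_camera, job gives the robot as it stands.
- The arm moves only by the shell command python3 -m inch 'ROWS' [FORCE]. ROWS is JSON, one flat list of numbers, 5 for each row, row after row: the shift along the world's x, y, z in mm, then the turn about the world's z in degrees, then the opening in per cent of the stroke, from 0 (shut) to 100 (fully open). In form: [dx, dy, dz, yaw, hand, dx, dy, dz, yaw, hand, ...]. A call has 1 to 10 rows; each row is the pose to reach, as a shift and turn from the pose commanded when the call began; what a row does not reach only later rows make up. A row lasts 1/12 s, in which the tool goes at most 41.7 mm and 7.16 degrees, less where a joint would pass 70% of its speed; a pose out of reach is approached as far as the arm can. A call with a gripper value outside its range is refused whole. The fingers move at their own pace and stop on an object; FORCE is the grip in N (left out, the last holds). Time passes only in rows, so rows that repeat a pose let the fingers close. It gives the time, the measured TCP pose, the force, the opening and the grip force at its end, in the units of the state.
- robot.read_state(): the state, without advancing time (a new reading comes with each control period).
- read_camera(name): name is "scene" or "top"; returns a dict with "image" (420x560x3 uint8, blue, green, red), "K" (3x3 intrinsics, pixels), "D" ([k1, k2, p1, p2, k3] as OpenCV has them; the pictures are not rectified), "extrinsics" (4x4, takes a point from world to camera coordinates). Camera axes: x right, y down, z forward; pixel columns grow to the right and rows downward; lengths in m; the calibration is good to about 2 mm. A picture is of the moment at which its call begins. There is no depth.
- job.close_job(): hands the job in; it is judged then, once.
The state is a dict: "t": time; "q": joint angles; "dq": joint speeds; "joint_torque": joint torques, N m; "tool_pos": TCP position; "orientation": TCP orientation; "force": force on the tool from outside, world axes, zero at the start; "wrist_torque": the same for the moment, N m; "opening": finger opening in m; "gripper_force": force on a finger pad.
Only numpy, scipy, OpenCV 4.12 (cv2) and the standard library are available. Lean on these libraries where they do the work, as an engineer would, in place of code of your own. Each camera call takes 0.05 s, during which the arm holds its last target. There are 200 camera calls.

### The job

Check the spring return of the two-axis mirror mount with closed fingertips, grasping and lifting nothing: press the front corner with the round pad down until its pointer is level with the tip of the brass rider on its scale, hold it there for a second and let it spring back up; then do the same with the corner that has the square pad. Press only one corner at a time, do not force a pointer clearly past its rider, and do not touch the mirror. Leave the riders and the bottle, eyepiece and canister standing about where they are.

Things in the scene. Friction and masses are not known exactly. Their poses are not given: they have to be found in the camera images.
- mirror_mount: two-axis mirror mount, fixed on the desk: flat aluminium base (T-shaped, 16 mm high, 290 mm wide along y) under a black V-shaped tilt plate (top 54 mm above the desk). Origin on the desk under its middle, z up, -x its front, to the robot. From a pivot ball at (60, 0, 50) mm two arms, 34 mm wide, run to the sprung corners, front left (round pad) and front right (square pad)
- round_pad (a point): centre of the top of the aluminium press pad (round, 22 mm across, 8 mm high) on the front left corner of the tilt plate; it sinks with the corner. At rest at (-10.7, +70.7, 62) mm in the mount's frame, 100 mm from the pivot ball; the upright scale plate stands 45 mm farther out along the arm, up to 59 mm above the desk
- round_pointer (a point): tip of the thin dark pointer that sticks straight out past the round pad's corner, 161 mm from the pivot ball, so it sinks about 1.6 mm for each mm the pad is pressed; at rest 50 mm above the desk
- round_mark (a point): inner tip of the small brass rider on the scale beside the round pad's pointer: the mark for that pointer. It stands about 5 mm beyond the pointer's tip, 13 to 30 mm lower than the pointer at rest, and stays put when not touched
- tilt_round (a joint): tilt of the plate at the round pad's corner, rad: 0 at rest (sprung up against its stop), growing as the pad is pressed, hard stop at 0.25. Pointer drop = 161 mm x sin(value). The pad pushes back with about 3 N at first to 10 N at 0.19 rad. The two corners move independently
- square_pad (a point): centre of the top of the aluminium press pad (square, 20 mm wide, 8 mm high) on the front right corner of the tilt plate; it sinks with the corner. At rest at (-10.7, -70.7, 62) mm in the mount's frame, 100 mm from the pivot ball; the upright scale plate stands 45 mm farther out along the arm, up to 59 mm above the desk
- square_pointer (a point): tip of the thin dark pointer that sticks straight out past the square pad's corner, 161 mm from the pivot ball, so it sinks about 1.6 mm for each mm the pad is pressed; at rest 50 mm above the desk
- square_mark (a point): inner tip of the small brass rider on the scale beside the square pad's pointer: the mark for that pointer. It stands about 5 mm beyond the pointer's tip, 13 to 30 mm lower than the pointer at rest, and stays put when not touched
- tilt_square (a joint): tilt of the plate at the square pad's corner, rad: 0 at rest (sprung up against its stop), growing as the pad is pressed, hard stop at 0.25. Pointer drop = 161 mm x sin(value). The pad pushes back with about 3 N at first to 10 N at 0.19 rad. The two corners move independently
- tilt_plate: the black V-shaped tilt plate with both pads and pointers; origin at the pivot ball
- mirror: round mirror, 45 mm across in a 51 mm ring, face up on the plate between the two arms; origin under its centre, 54 mm above the desk and 14 mm ahead (+x) of the mount's origin at rest; the ring's and glass's top is 4 mm higher. Not to be touched
- dropper_bottle: loose brown dropper bottle, 29 mm across, 102 mm high, standing behind and left or right of the mount's arms; origin under its centre
- spare_eyepiece: loose black eyepiece, 39 mm across, 46 mm high, standing behind and right or left of the mount's arms; origin under its centre
- objective_can: loose white canister with a black cap, 42 mm across, 54 mm high, standing to the right of the mount; origin under its centre
Not all that is in view belongs to the job. What is shaped like the dropper_bottle but turquoise is not meant. What is shaped like the objective_can but red or turquoise is not meant.

How it is judged:
By the outcome, as a careful person would: the job done as asked, in the order asked, and still so for the second after the job is handed in, with the robot touching nothing.
It also fails if it takes over 51 s, if anything falls off the work surface, if the arm or the gripper's body presses on something with over 40 N, if the wrist force passes 120 N, or if a joint passes its speed limit or range.

## Working session

There is one attempt and no reset: what is moved stays moved. The work goes in short steps, Python scripts to look and compute and a shell command to move; the robot and the scene stay as the last step left them, time stands still between calls to the robot, and variables do not carry over. Pictures are saved under pics/ and viewed, at most 12 in all, crops included, and the job is handed in when it is done.

```bash
mkdir -p pics; ls; python3 - <<'E'
from plant import robot, read_camera
import cv2
for n in("scene","top"):
    r=read_camera(n); cv2.imwrite(f"pics/{n}0.png",r["image"]); print(n,r["K"],r["D"],r["extrinsics"])
s=robot.read_state(); print(s["t"],s["tool_pos"],s["orientation"],s["force"],s["opening"])
E
```

```text
pics
scene [[492.98513191   0.         275.17207372]
 [  0.         492.98513191 207.55892055]
 [  0.           0.           1.        ]] [0.06047741 0.         0.         0.         0.        ] [[ 0.8582744  -0.51289417 -0.01745345 -0.45608718]
 [-0.35176057 -0.56318995 -0.74771758  0.18000787]
 [ 0.37367037  0.64788629 -0.66378747  0.98732262]
 [ 0.          0.          0.          1.        ]]
top [[407.52489641   0.         281.63488886]
 [  0.         407.52489641 211.03741899]
 [  0.           0.           1.        ]] [-0.12224872  0.          0.          0.          0.        ] [[ 0.01634583 -0.99969513 -0.01850576 -0.06695862]
 [-0.99702745 -0.01490289 -0.07559215  0.48561741]
 [ 0.07529332  0.01968636 -0.99696708  0.90169645]
 [ 0.          0.          0.          1.        ]]
0.1 [0.22108601 0.55723271 0.21768304] [-5.89830058e-01 -3.08530076e+00  2.53529061e-03] [ 0.48410752 -0.55312486 -0.20141412] 0.09293980938607553
```

View pics/scene0.png

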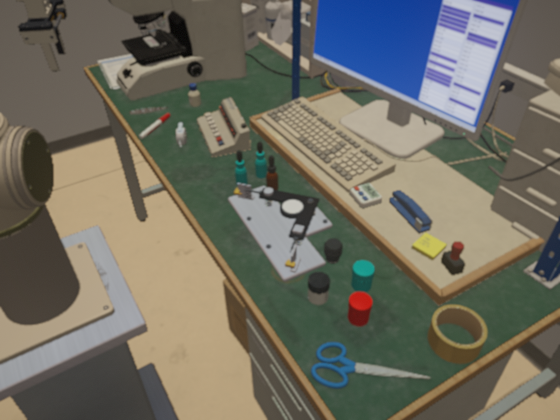

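View pics/top0.png

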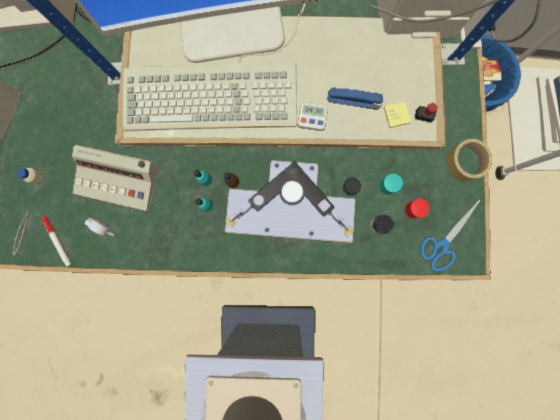

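```bash
python3 - <<'E'
import cv2,numpy as np
a=cv2.imread("pics/scene0.png")[175:280,225:345]; b=cv2.imread("pics/top0.png")[155:245,220:365]
cv2.imwrite("pics/sc.png",cv2.resize(a,None,fx=5.6,fy=5.6,interpolation=cv2.INTER_CUBIC))
cv2.imwrite("pics/tc.png",cv2.resize(b,None,fx=5.5,fy=5.5,interpolation=cv2.INTER_CUBIC))
E
```

```text
(no output)
```

View pics/sc.png

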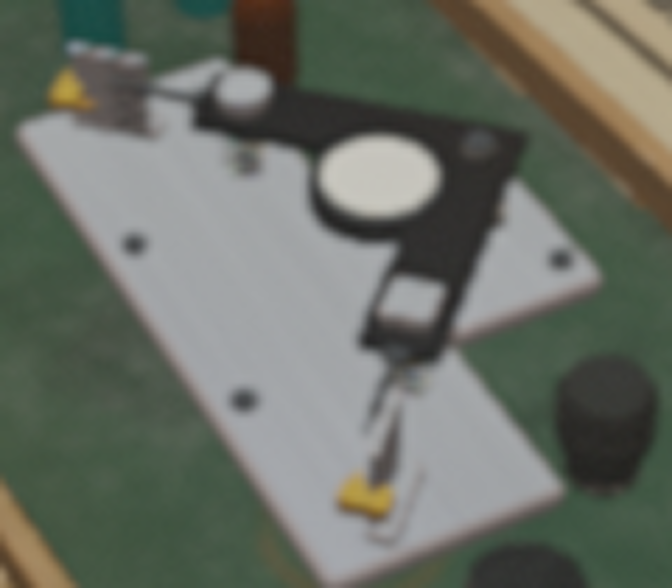

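View pics/tc.png

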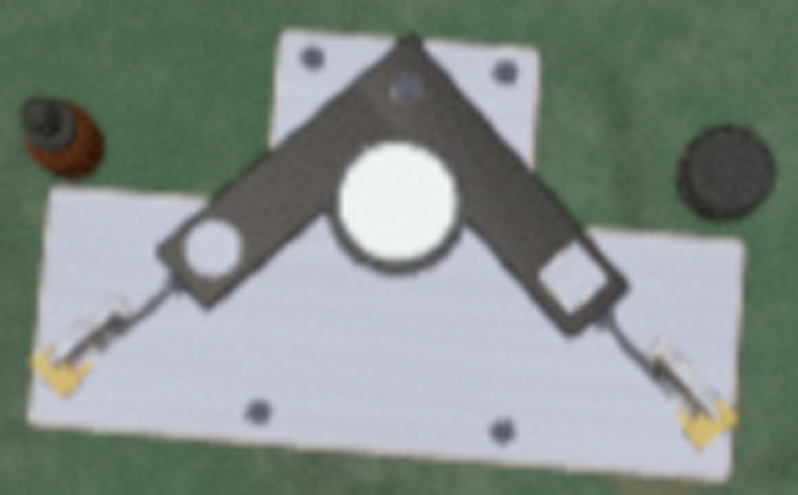

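```bash
cat > h.py <<'E'
import cv2,numpy as np
from scipy.optimize import least_squares
def cam(r): return np.array(r["K"]),np.array(r["D"]),np.array(r["extrinsics"])
C={"scene":(np.array([[492.98513191,0,275.17207372],[0,492.98513191,207.55892055],[0,0,1]]),np.array([0.06047741,0,0,0,0]),np.array([[0.8582744,-0.51289417,-0.01745345,-0.45608718],[-0.35176057,-0.56318995,-0.74771758,0.18000787],[0.37367037,0.64788629,-0.66378747,0.98732262],[0,0,0,1]])),
"top":(np.array([[407.52489641,0,281.63488886],[0,407.52489641,211.03741899],[0,0,1]]),np.array([-0.12224872,0,0,0,0]),np.array([[0.01634583,-0.99969513,-0.01850576,-0.06695862],[-0.99702745,-0.01490289,-0.07559215,0.48561741],[0.07529332,0.01968636,-0.99696708,0.90169645],[0,0,0,1]]))}
def proj(n,P):
    K,D,E=C[n]; return cv2.projectPoints(np.atleast_2d(P).astype(float),cv2.Rodrigues(E[:3,:3])[0],E[:3,3],K,D)[0][:,0]
def ray(n,uv):
    K,D,E=C[n]; x=cv2.undistortPoints(np.array([[uv]],float),K,D)[0,0]
    return -E[:3,:3].T@E[:3,3], E[:3,:3].T@np.r_[x,1]
def plane(n,uv,z):
    c,d=ray(n,uv); return c+d*(z-c[2])/d[2]
def mount(p,P):  # p=x,y,yaw ; P mm
    P=np.atleast_2d(P)/1000.; c,s=np.cos(p[2]),np.sin(p[2])
    return np.c_[p[0]+c*P[:,0]-s*P[:,1],p[1]+s*P[:,0]+c*P[:,1],P[:,2]]
def blob(img,uv,r=6,f=8):  # bright pad centroid, subpixel
    u,v=map(int,np.round(uv)); c=img[v-r:v+r+1,u-r:u+r+1].min(2)
    b=cv2.resize(c,None,fx=f,fy=f,interpolation=cv2.INTER_CUBIC); t,m=cv2.threshold(b,0,255,cv2.THRESH_OTSU)
    k,l,st,ce=cv2.connectedComponentsWithStats(m); i=l[b.shape[0]//2,b.shape[1]//2]
    return (ce[i]+.5)/f-.5+[u-r,v-r], st[i,4]/f**2
E
python3 - <<'E'
from h import *
G={"top":[(258.7,200.1),(324.4,205.2),(292.4,191.7)],"scene":[(268.7,190.5),(298.5,228),(292.8,206.5)]}
M=np.array([[-10.7,70.7,62],[-10.7,-70.7,62],[14,0,58]])
for n in G: print(n,"cam at",ray(n,(0,0))[0])
O={}
for n in G:
    im=cv2.imread(f"pics/{n}0.png"); O[n]=[]
    for g,r in zip(G[n],(7,7,14)):
        c,a=blob(im,g,r); O[n].append(c); print(n,g,c.round(2),round(a,1))
for ns in (["top"],["scene"],["top","scene"]):
    f=lambda p:np.concatenate([(proj(n,mount(p,M))-O[n]).ravel() for n in ns])
    s=least_squares(f,[.5,0,0],loss="soft_l1"); print(ns,s.x,f(s.x).round(2))
p=s.x
for n in G:
  for sg in(1,-1):
    k=.70711; e=np.array([60,0,0])
    for d,z in((161,50),(166,50),(166,37),(166,20)): print(n,sg,d,z,proj(n,mount(p,[60-k*d,sg*k*d,z])).round(1))
  print("pads",mount(p,M))
E
```

```text
top cam at [ 0.41737666 -0.07745222  0.93443142]
scene cam at [ 0.08583441 -0.77221862  0.78200714]
top (258.7, 200.1) [258.25 199.76] 84.5
top (324.4, 205.2) [323.64 205.  ] 91.7
top (292.4, 191.7) [291.79 191.17] 356.4
scene (268.7, 190.5) [266.96 189.66] 78.1
scene (298.5, 228) [296.6  227.25] 99.8
scene (292.8, 206.5) [292.17 206.01] 249.7
['top'] [ 0.512967   -0.08053386 -0.06571208] [-0.07 -0.02  0.06 -0.02  0.01  0.04]
['scene'] [ 0.51317717 -0.07818465 -0.07247814] [ 0.39  0.02  0.27  0.3  -0.8  -0.33]
['top', 'scene'] [ 0.51289824 -0.0798124  -0.06867223] [-0.41 -0.09 -0.3   0.11 -0.3   0.07  0.55  0.49  0.7   0.77 -0.53  0.11]
top 1 161 50 [[236.9 218.2]]
top 1 166 50 [[235.1 219.7]]
top 1 166 37 [[235.9 220. ]]
top 1 166 20 [[236.9 220.4]]
top -1 161 50 [[341.1 227. ]]
top -1 166 50 [[342.6 228.8]]
top -1 166 37 [[341.9 228.9]]
top -1 166 20 [[340.9 229.2]]
pads [[ 0.50707477 -0.00854483  0.062     ]
 [ 0.49737215 -0.14961155  0.062     ]
 [ 0.52686524 -0.08077306  0.058     ]]
scene 1 161 50 [[242.9 189.3]]
scene 1 166 50 [[240.9 188.9]]
scene 1 166 37 [[241.3 193.1]]
scene 1 166 20 [[241.7 198.6]]
scene -1 161 50 [[288.9 252.3]]
scene -1 166 50 [[288.1 254. ]]
scene -1 166 37 [[288.1 258.4]]
scene -1 166 20 [[288.1 264. ]]
pads [[ 0.50707477 -0.00854483  0.062     ]
 [ 0.49737215 -0.14961155  0.062     ]
 [ 0.52686524 -0.08077306  0.058     ]]
```

```bash
python3 - <<'E'
from h import *
p=[ 0.512967,-0.08053386,-0.06571208]; k=.70711
im=cv2.imread("pics/scene0.png"); it=cv2.imread("pics/top0.png")
T=[]
for n,I,sg,u0,v0 in(("scene",im,1,232,180),("scene",im,-1,278,240),("top",it,1,224,206),("top",it,-1,330,212)):
    f=15; c=cv2.resize(I[v0:v0+20,u0:u0+26],None,fx=f,fy=f,interpolation=cv2.INTER_CUBIC)
    for d,z,col in((161,50,(255,0,255)),(166,37,(0,255,0)),(166,20,(255,255,0)),(110,50,(0,0,255))):
        q=proj(n,mount(p,[60-k*d,sg*k*d,z]))[0]; x=((q-[u0,v0]+.5)*f).astype(int); cv2.circle(c,tuple(map(int,x)),3,col,-1); print(n,sg,d,z,q.round(2))
    T.append(c)
cv2.imwrite("pics/z.png",np.vstack([np.hstack(T[:2]),np.hstack(T[2:])]))
M=np.array([[-10.7,70.7,62],[-10.7,-70.7,62],[14,0,58],[60,0,54],[-62,143,16]]); print(proj("scene",mount(p,M)))
E
```

```text
scene 1 161 50 [243.   189.51]
scene 1 166 37 [241.35 193.38]
scene 1 166 20 [241.8  198.86]
scene 1 110 50 [263.65 193.55]
scene -1 161 50 [289.25 252.5 ]
scene -1 166 37 [288.54 258.61]
scene -1 166 20 [288.54 264.22]
scene -1 110 50 [296.22 235.48]
top 1 161 50 [237.24 218.36]
top 1 166 37 [236.26 220.15]
top 1 166 20 [237.24 220.56]
top 1 110 50 [255.1  203.26]
top -1 161 50 [341.54 226.82]
top -1 166 37 [342.27 228.77]
top -1 166 20 [341.29 229.01]
top -1 110 50 [326.23 208.98]
[[267.61221903 190.34408044]
 [297.60740232 228.18859234]
 [291.83250943 206.2770449 ]
 [309.77694425 201.21235927]
 [235.81053295 194.6308169 ]]
```

View pics/z.png

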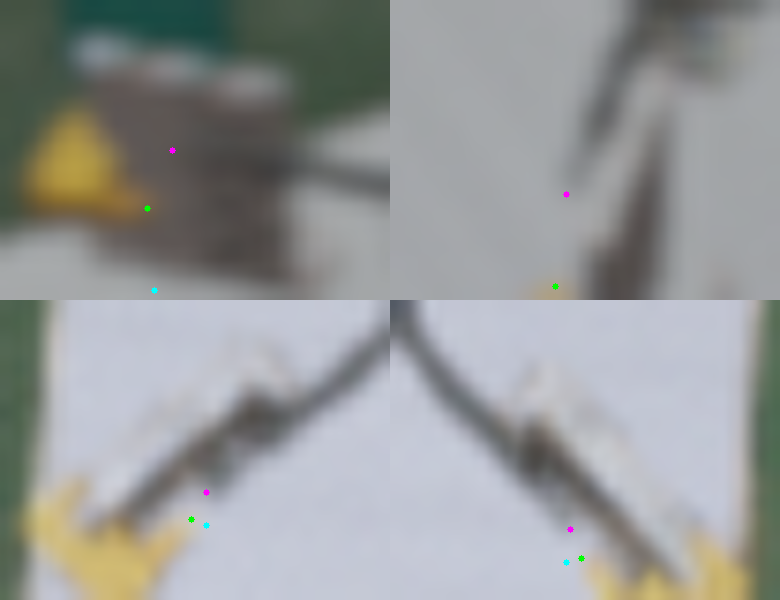

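```bash
python3 - <<'E'
from h import *
from plant import read_camera
p=[ 0.512967,-0.08053386,-0.06571208]; k=.70711
I=np.mean([read_camera("scene")["image"].astype(np.float32) for _ in range(8)],0); np.save("s0.npy",I)
Y=(I[...,2]+I[...,1])/2-I[...,0]
print("L cols 233-245"); print(Y[185:198,233:246].round().astype(int))
print("R cols 282-297"); print(Y[254:270,282:298].round().astype(int))
T=[]
for sg,u0,v0 in((1,230,182),(-1,276,250)):
    f=20; c=cv2.resize(np.clip(I[v0:v0+22,u0:u0+20],0,255).astype(np.uint8),None,fx=f,fy=f,interpolation=cv2.INTER_CUBIC)
    for z in(20,25,30,35,40,50):
        q=proj("scene",mount(p,[60-k*(161 if z==50 else 166),sg*k*(161 if z==50 else 166),z]))[0]; print(sg,z,q.round(2)); x=((q-[u0,v0]+.5)*f).astype(int); cv2.circle(c,tuple(map(int,x)),2,(255,0,255) if z==50 else (0,255,0),-1)
    T.append(c)
cv2.imwrite("pics/z2.png",np.hstack(T))
E
```

```text
L cols 233-245
[[ 8  7  6  4  2  3  6  7  6  2  0 -1  0]
 [ 7  7  9 13 13  8  6  6  6  5  5  5  5]
 [ 7  8 21 36 36 19  7  5  6  6  6  6  6]
 [ 7 16 42 65 62 36 12  5  5  6  6  5  4]
 [10 31 63 85 81 57 29 10  5  6  6  4  3]
 [20 51 80 95 94 78 49 19  6  5  6  5  4]
 [30 65 90 99 98 88 58 24  8  6  6  6  5]
 [33 65 88 96 95 87 67 42 23 12  7  6  5]
 [25 49 65 71 72 73 69 58 40 20  9  6  5]
 [14 21 24 24 28 35 40 38 28 14  8  5  5]
 [ 3  3  3  3  6 11 12 11 10  7  6  6  5]
 [-2 -2 -2 -2  0  3  5  5  6  6  6  6  6]
 [-3 -3 -3 -3 -2  0  0  1  2  3  4  5  5]]
R cols 282-297
[[-5 -5 -5 -5 -5 -5 -5 -5 -3 -1  0  2  4  2 -2 -4]
 [-5 -5 -5 -5 -5 -5 -6 -5 -3  0  2  4  5  2 -2 -4]
 [-5 -5 -5 -5 -5 -5 -5 -5 -3  1  4  5  5  2 -2 -4]
 [-5 -5 -5 -5 -6 -5 -4 -4 -3  0  4  5  4  1 -2 -4]
 [-5 -5 -5 -6 -5 -2  5  6  1  0  4  5  3  0 -3 -4]
 [-5 -5 -5 -5  0 13 28 26  9  1  3  4  2 -1 -3 -4]
 [-5 -6 -5  2 17 41 60 50 22  6  5  7  2 -3 -4 -4]
 [-6 -6 -2 13 42 72 85 73 47 24 26 34 22  5 -3 -4]
 [-6 -4  4 29 66 91 96 88 71 55 62 71 52 20  1 -3]
 [-6 -4  8 40 78 95 96 94 88 83 87 91 68 25  1 -2]
 [-6 -5  5 33 72 88 91 91 91 92 96 95 67 20 -1 -2]
 [-6 -5 -1 17 44 60 66 71 79 86 92 87 54 12 -2 -1]
 [-6 -6 -3  4 11 17 22 31 46 64 70 56 25  3 -1  0]
 [-6 -6 -5 -4 -3 -1  2  6 14 26 29 20  6 -1 -1 -1]
 [-6 -6 -6 -6 -6 -5 -4 -3  0  3  4  4  1 -1  0 -2]
 [-6 -6 -6 -6 -6 -6 -5 -5 -3 -1 -1 -1 -2 -2 -1 -4]]
1 20 [241.8  198.86]
1 25 [241.67 197.26]
1 30 [241.54 195.65]
1 35 [241.41 194.03]
1 40 [241.27 192.41]
1 50 [243.   189.51]
-1 20 [288.54 264.22]
-1 25 [288.54 262.58]
-1 30 [288.54 260.94]
-1 35 [288.54 259.28]
-1 40 [288.54 257.6 ]
-1 50 [289.25 252.5 ]
```

View pics/z2.png

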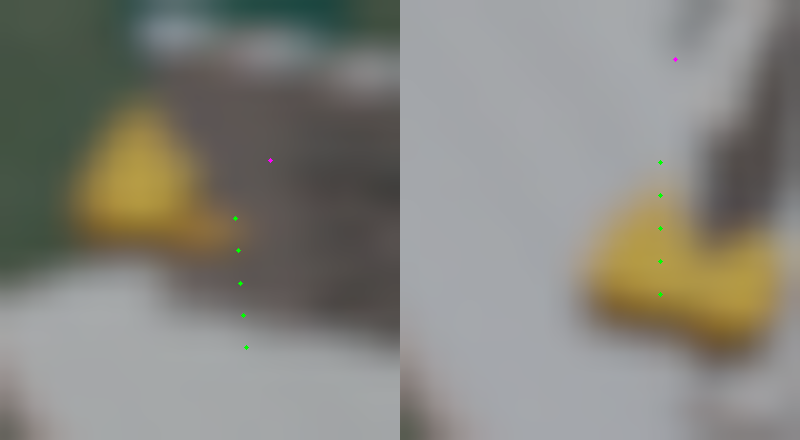

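```bash
python3 - <<'E'
from h import *
p=[ 0.512967,-0.08053386,-0.06571208]; k=.70711
I=np.load("s0.npy"); g=I.sum(2)/3; T=cv2.imread("pics/top0.png").astype(float).sum(2)/3
def dark(A,u,v,r=3):
    u,v=int(round(u)),int(round(v)); c=A[v-r:v+r+1,u-r:u+r+1]; w=np.clip(np.median(c)-10-c,0,None)
    y,x=np.mgrid[-r:r+1,-r:r+1]; return np.array([u+(w*x).sum()/w.sum(),v+(w*y).sum()/w.sum()])
f=lambda x,y,s,ox,oy:((x+.5)/s-.5+ox,(y+.5)/s-.5+oy)
for a,b in(((258,412),(133,244)),((502,431),(244,400)),((505,72),(560,260))):
    t=dark(T,*f(*a,5.5,220,155)); s=dark(I.sum(2)/3,*f(*b,5.6,225,175)); q=proj("scene",plane("top",t,.016))[0]
    print("dot",t.round(2),s.round(2),"obs-pred",(s-q).round(2))
# base corners not used; left pointer ridge
a=proj("scene",mount(p,[60-k*161,k*161,50]))[0]; b=proj("scene",mount(p,[60-k*112,k*112,50]))[0]
for u in range(244,262):
    c=g[184:198,u]; q=a+(b-a)*(u-a[0])/(b[0]-a[0]); i=int(round(q[1]))-184; print(u,round(q[1],2),c[i-4:i+5].round().astype(int),end="\n")
print("R pointer")
print(g[238:258,284:298].round().astype(int))
a=proj("scene",mount(p,[60-k*161,-k*161,50]))[0]; b=proj("scene",mount(p,[60-k*112,-k*112,50]))[0]; print(a,b)
E
```

```text
dot [266.59 229.48] [248.5  218.24] obs-pred [ 0.25 -0.86]
dot [310.92 233.01] [268.09 246.08] obs-pred [ 0.23 -1.03]
dot [311.48 167.75] [325.19 220.49] obs-pred [ 0.57 -1.45]
244 189.71 [88 83 83 83 80 81 85 86 85]
245 189.9 [90 82 79 79 74 75 80 80 80]
246 190.1 [99 84 77 76 70 71 76 75 77]
247 190.3 [110  86  76  75  69  70  75  73  74]
248 190.49 [115  87  76  75  70  67  73  75  76]
249 190.69 [86 78 76 70 63 71 80 81 75]
250 190.88 [82 79 79 74 68 81 95 94 86]
251 191.08 [ 76  80  88  84  81 106 124 123 117]
252 191.27 [ 71  85 104 100  95 126 150 150 145]
253 191.47 [ 71  97 125 119 103 128 157 163 159]
254 191.66 [113 144 136 106 119 154 166 164 159]
255 191.86 [126 153 146 110 110 149 165 166 164]
256 192.06 [140 160 153 116 105 143 163 167 166]
257 192.25 [151 165 156 121 100 132 156 163 163]
258 192.45 [156 165 156 124  95 113 137 145 143]
259 192.64 [163 150 118  85  81  96 102  97 105]
260 192.84 [160 140 104  71  55  55  57  51  66]
261 193.03 [150 124  86  56  44  42  42  37  51]
R pointer
[[165 164 166 166 162 156 151 143 124  97  78  74  72  65]
 [165 165 165 166 16
[... 457 characters left out ...]
 167 166 166 166 164 149 117 102 131 153 149 143 157]
 [168 168 167 166 166 162 144 112 112 140 149 135 136 156]
 [168 169 168 167 166 161 142 122 133 151 146 124 131 157]
 [168 169 169 168 165 156 140 137 152 158 140 114 129 158]
 [167 168 169 169 165 153 140 149 162 155 126 103 129 158]
 [166 167 169 169 166 156 150 157 161 145 108  94 129 159]
 [165 166 168 169 168 164 162 163 157 131  95  92 129 158]
 [165 165 166 168 169 168 168 165 152 119  86  92 129 157]
 [166 165 166 167 168 169 165 158 141 107  81  94 131 158]
 [166 165 165 166 167 167 156 136 115  91  80  99 134 159]
 [167 166 165 165 166 164 148 115  89  80  80 101 136 160]]
[289.25373117 252.49529264] [295.95975029 236.12231608]
```

```bash
python3 - <<'E'
from h import *
from plant import robot
p=[ 0.512967,-0.08053386,-0.06571208]
P=mount(p,[[-10.7,70.7,62],[-10.7,-70.7,62]]); s=robot.read_state(); print(P)
print((P-s["tool_pos"])*1000, s["t"])
R=cv2.Rodrigues(np.array(s["orientation"]))[0]; print(R)
y=R[:,1]; a=np.degrees(np.arctan2(y[1],y[0])); w=np.degrees(p[2])-45
print("tool y at",a,"want",w,"turn",(w-a+90)%180-90, s["q"])
E
```

```text
[[ 0.50693259 -0.00928384  0.062     ]
 [ 0.49764759 -0.15037866  0.062     ]]
[[ 285.64703839 -566.93993982 -156.56506388]
 [ 276.36203588 -708.03476158 -156.56506388]] 0.5
[[-9.29491378e-01  3.68843837e-01 -3.95489804e-05]
 [ 3.68843839e-01  9.29491367e-01 -1.47965314e-04]
 [-1.78156583e-05 -1.52119881e-04 -9.99999988e-01]]
tool y at 68.35566835870404 want -48.76502484702603 turn 62.87930679426995 [ 1.10761575e+00  1.30448051e-01  1.48827536e+00 -3.07634483e-05
  1.52301929e+00 -8.54142553e-02]
```

```bash
python3 -m inch '[40,-80,0,-14,0, 80,-160,0,-28,0, 120,-240,0,-42,0, 160,-320,0,-56,0, 200,-400,0,-70,0, 230,-460,0,-84,0, 260,-520,0,-98,0, 286,-567,0,-117,0, 286,-567,0,-117,0, 286,-567,0,-117,0]' 20
```

```text
t: 1.33
tool_pos: [0.4089, 0.1836, 0.2191]
orientation: [2.29, 2.15, 0.002]
force: [0.5, 1.0, -0.2]
opening: 0.0309
gripper_force: 0.0
```

```bash
python3 -m inch '[90,-180,0,-45,0, 90,-180,0,-45,0, 90,-180,0,-45,0, 90,-180,0,-45,0, 90,-180,0,-45,0, 90,-180,0,-45,0, 90,-180,0,-45,0, 90,-180,0,-45,0, 90,-180,0,-45,0]'; python3 - <<'E'
from plant import robot; import cv2,numpy as np
s=robot.read_state(); y=cv2.Rodrigues(np.array(s["orientation"]))[0][:,1]; print(s["tool_pos"],np.degrees(np.arctan2(y[1],y[0])),s["force"],s["q"])
E
```

```text
t: 2.08
tool_pos: [0.4984, 0.0053, 0.2187]
orientation: [-2.935, -1.121, -0.0]
force: [-1.0, 0.7, -0.3]
opening: 0.0006
gripper_force: 0.0
[0.49835987 0.00531248 0.21866033] -48.174738781793046 [-0.99819692  0.72864888 -0.33951741] [-9.22871349e-02 -1.47431287e-01  1.76440269e+00  4.46187911e-05
  1.52461396e+00  7.48518614e-01]
```

```bash
python3 -m inch '[9,-15,-30,0,0, 9,-15,-65,0,0, 9,-15,-100,0,0, 9,-15,-125,0,0, 9,-15,-140,0,0, 9,-15,-144,0,0, 9,-15,-144,0,0, 9,-15,-144,0,0]'; python3 - <<'E'
from plant import robot,read_camera; import cv2,numpy as np
r=read_camera("scene")["image"]; cv2.imwrite("pics/s1.png",cv2.resize(r[150:280,200:350],None,fx=4.5,fy=4.5,interpolation=cv2.INTER_CUBIC))
s=robot.read_state(); print(s["tool_pos"],s["force"])
E
```

```text
t: 2.75
tool_pos: [0.508, -0.0093, 0.0758]
orientation: [2.934, 1.121, 0.002]
force: [-0.4, 0.0, 1.2]
opening: 0.0009
gripper_force: 0.0
[ 0.50863372 -0.0094624   0.07643732] [0.44306681 0.12529952 0.71333925]
```

View pics/s1.png

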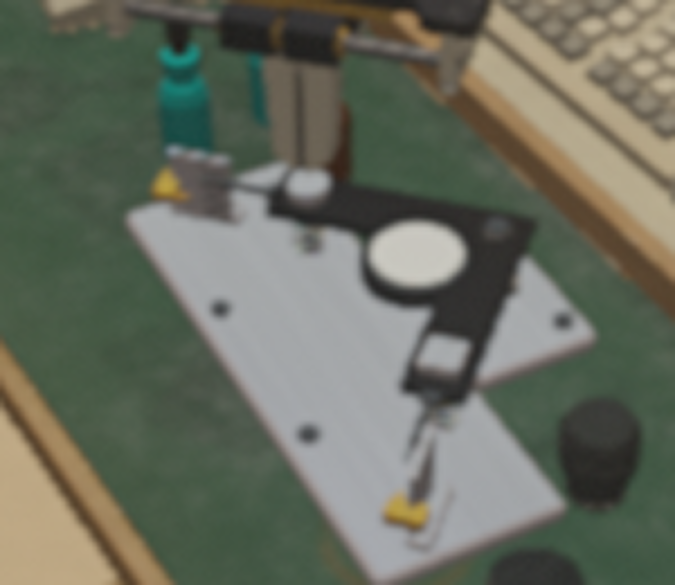

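```bash
python3 -m inch '[-1,0,-6,0,0, -1,0,-10,0,0, -1,0,-13,0,0, -1,0,-15,0,0, -1,0,-17,0,0, -1,0,-19,0,0, -1,0,-19,0,0, -1,0,-19,0,0]'; python3 - <<'E'
from plant import robot,read_camera; import numpy as np
F=[];P=[]
I=[]
for _ in range(4):
    I.append(read_camera("scene")["image"].astype(np.float32)); s=robot.read_state(); F.append(s["force"]);P.append(s["tool_pos"])
I=np.mean(I,0); np.save("s1.npy",I); print(np.mean(P,0),np.mean(F,0))
g=I.mean(2); print(g[185:200,238:262].round().astype(int))
E
```

```text
t: 3.47
tool_pos: [0.5063, -0.0093, 0.0557]
orientation: [-2.935, -1.119, 0.0]
force: [-2.4, 1.9, 5.6]
opening: 0.0008
gripper_force: 2.7
[ 0.5063708  -0.00933152  0.05584096] [-2.4781414   2.95414667  4.68364608]
[[ 91  93  95 103 112 115 111 107 112 126 134 129 113  90  73  69  69  68
   68  68  71  80  89  95]
 [ 88  88  89  90  91  91  89  90 100 111 116 112 100  83  71  68  69  69
   72  77  85  92  95  96]
 [ 95  90  89  89  88  87  84  82  85  87  88  86  83  76  70  72  78  87
  101 115 123 122 112 100]
 [106  93  89  90  89  88  84  79  76  75  77  79  80  82  87 100 115 127
  141 152 154 146 125 104]
 [118 103  93  89  89  89  86  82  77  76  78  79  86 104 124 140 151 157
  162 166 166 157 136 109]
 [126 112  96  90  89  89  87  83  79  77  77  80  96 127 152 162 166 166
  167 167 167 162 146 118]
 [125 108  94  90  89  88  85  81  77  77  76  78  97 132 159 167 168 167
  167 167 167 164 151 127]
 [117 105 100  97  93  89  85  80  78  77  74  73  86 117 144 155 157 157
  159 161 161 155 141 121]
 [100 103 105 102  94  90  84  78  74  72  68  67  73  90 108 118 121 124
  129 135 135 125 109  91]
 [ 93  93  94  92  90  88  84  80  76  74  71  69  71  84  99 107 107 104
  103 102  98  87  72  59]
 [110  97  93  90  89  88  87  84  80  76  73  72  81 106 132 143 142 137
  129 119 101  77  56  46]
 [126 109 103  97  92  91  90  84  77  73  74  76  89 118 146 157 158 160
  160 154 136 100  61  44]
 [145 133 126 118 110 104  99  90  81  78  79  80  89 115 140 149 154 163
  168 166 151 114  67  43]
 [163 159 157 151 142 133 127 121 113 105  98  90  91 108 129 142 153 164
  168 166 149 109  60  39]
 [169 169 169 166 163 159 157 155 151 144 136 126 121 122 131 146 159 166
  167 165 150 112  69  50]]
```

```bash
cat > meas.py <<'E'
import sys
from h import *
from plant import robot,read_camera
# theta from pointer ridge on the light background: (side, scan rows or columns)
p=[0.512967,-0.08053386,-0.06571208]; k=.70711
def pt(sg,r,th,h=0): # point on pointer, r along arm from pivot, h above axis
    rr=r*np.cos(th)+h*np.sin(th); return mount(p,[60-k*rr,sg*k*rr,50-r*np.sin(th)+h*np.cos(th)])
def ridge(g,sg,ths):
    # intensity along projected pointer for each theta and bias-free sampling
    out=[]
    rs=np.linspace(*((126,139) if sg>0 else (126,158)),20)
    for th in ths:
        q=np.vstack([proj("scene",pt(sg,r,th)) for r in rs]).astype(np.float32)+B[sg].astype(np.float32)
        out.append(cv2.remap(g,q[:,0].copy(),q[:,1].copy(),cv2.INTER_CUBIC).mean())
    i=int(np.argmin(out)); i=min(max(i,1),len(ths)-2); a,b,c=out[i-1:i+2]
    return ths[i]+(ths[1]-ths[0])*.5*(a-c)/(a+c-2*b)
B={1:np.zeros(2),-1:np.zeros(2)}; ths=np.arange(-.06,.24,.005)
if __name__=="__main__":
    sg=int(sys.argv[1]); I=[];F=[];P=[]
    for _ in range(4):
        I.append(read_camera("scene")["image"].astype(np.float32)); s=robot.read_state(); F.append(s["force"]);P.append(s["tool_pos"])
    I=np.mean(I,0); np.save(sys.argv[2],I); R=np.load("s0.npy")
    t0=ridge(R.mean(2),sg,ths); t1=ridge(I.mean(2),sg,ths)
    print("t",s["t"],"rest",t0,"now",t1,"drop",161*(np.sin(t1)-np.sin(t0)),np.mean(P,0).round(4),np.mean(F,0).round(2))
E
python3 - <<'E'
from meas import *
for n in("s0.npy","s1.npy"):
    g=np.load(n).mean(2); print(n,[round(float(ridge(g,s,ths)),4) for s in(1,-1)])
E
python3 -m inch '[0,0,-1.2,0,0, 0,0,-1.2,0,0, 0,0,-1.2,0,0]'; python3 meas.py 1 s2.npy
```

```text
s0.npy [-0.0101, 0.0031]
s1.npy [0.0481, 0.003]
t: 3.92
tool_pos: [0.5064, -0.0093, 0.0547]
orientation: [-2.935, -1.119, -0.0]
force: [-2.3, 3.7, 5.8]
opening: 0.0002
gripper_force: 2.9
t 4.1167 rest -0.010134389916751314 now 0.05916508007687374 drop 11.15163032040446 [ 0.5064 -0.0093  0.0547] [-2.47  3.    5.36]
```

```bash
python3 - <<'E'
from meas import *
I=np.load("s2.npy"); I0=np.load("s0.npy"); f=24;u0,v0=232,184;T=[]
for A in(I0,I):
    T.append(cv2.resize(np.clip((A[v0:v0+14,u0:u0+30]-20)*1.4,0,255).astype(np.uint8),None,fx=f,fy=f,interpolation=cv2.INTER_CUBIC))
c=T[1]
for d,col in((11.15,(255,0,255)),(13.4,(0,255,0))):
    th=np.arcsin(d/161)-.010
    for r in (130,161):
        q=proj("scene",pt(1,r,th))[0]; x=((q-[u0,v0]+.5)*f).astype(int); cv2.circle(c,tuple(map(int,x)),3,col,-1); print(d,r,q)
cv2.imwrite("pics/z3.png",cv2.resize(np.vstack([T[0][:300],c[:300]]),None,fx=1,fy=1))
g=I.mean(2); print(g[188:200,240:260].round().astype(int))
D=(I-I0).mean(2); print(D[186:199,240:252].round().astype(int))
E
```

```text
11.15 130 [255.74006487 194.51659609]
11.15 161 [243.36323014 192.67221857]
13.4 130 [255.82284239 195.12223092]
13.4 161 [243.48065054 193.41895774]
[[ 89  89  90  88  85  79  76  76  77  79  80  81  87 100 115 127 140 152
  155 146]
 [ 93  89  89  88  86  82  77  76  78  79  86 104 124 140 151 157 162 165
  166 157]
 [ 96  90  89  89  87  83  79  76  77  79  96 127 152 162 165 166 167 167
  167 162]
 [ 94  90  90  88  85  80  77  78  77  79  99 134 161 168 168 167 166 167
  167 165]
 [100  97  93  88  82  76  76  80  79  78  93 127 153 162 163 163 164 166
  167 164]
 [105 101  94  86  78  73  73  75  74  73  80 102 125 137 141 143 147 154
  156 150]
 [ 95  92  90  86  81  77  75  72  68  64  66  79  95 104 106 106 109 117
  121 115]
 [ 93  90  88  88  87  84  80  75  69  67  73  93 113 120 116 113 112 110
  103  88]
 [103  97  92  91  89  84  76  72  74  76  87 113 139 147 147 151 153 150
  135 102]
 [126 118 110 104  99  90  80  78  79  80  89 115 139 149 153 163 168 166
  152 117]
 [157 151 142 133 127 121 113 106  99  90  92 109 129 142 154 164 168 166
  152 114]
 [169 167 163 159 157 155 150 144 136 126 121 122 130 146 159 166 168 165
  149 110]]
[[  2   1   2   1   1   1   1   1   1   1   1   1]
 [  1   1   1   1   0   1   1   1   1   1   0   0]
 [  1   1   2   1   2   0  -1   0   1   1   1   1]
 [  1   1   1   2   3   3   1   1   3   2   6  15]
 [  1   1   2   4   7   9   8   7   7   9  22  43]
 [  1   1   1   2   4   5   6   8  10  16  31  53]
 [  1   1   1  -1  -3  -3   0   5   6   7  12  21]
 [  2   1   0  -3  -8  -7  -2   2  -1  -7 -15 -22]
 [  1   1   1  -1  -4  -4  -1  -2  -9 -17 -27 -44]
 [  1   1   1   1   1   1   1  -1  -5  -9 -14 -24]
 [  1   1   1   1   1   1   0   1   1   1   0  -3]
 [  1   1   2   1   1   1   1   1   1   1   2   2]
 [  2   2   2   1   2   1   1   2   2   2   2   2]]
```

View pics/z3.png

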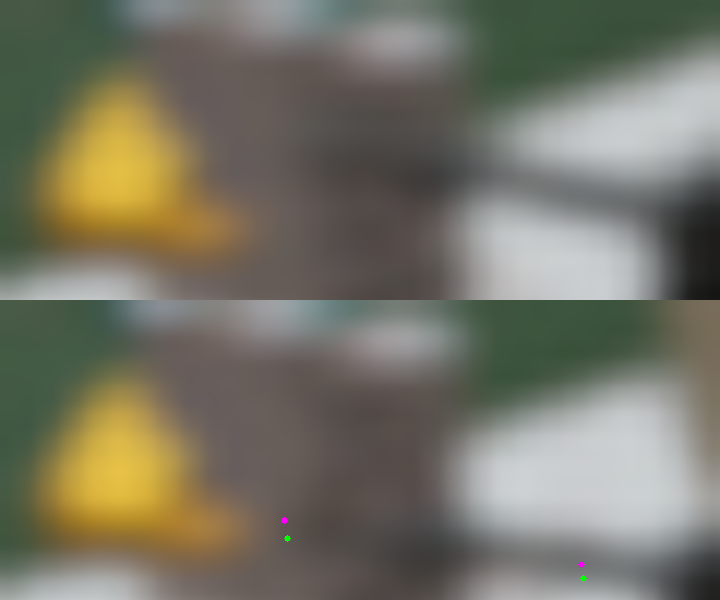

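```bash
python3 -m inch '[0,0,-0.9,0,0, 0,0,-0.9,0,0, 0,0,-0.9,0,0, 0,0,-0.9,0,0]'; python3 meas.py 1 s3.npy; python3 - <<'E'
from meas import *
I=np.load("s3.npy"); I0=np.load("s0.npy"); D=(I-I0).mean(2); print(D[188:198,240:252].round(1)); print(np.diff([np.load("s2.npy").mean(2),I.mean(2)],axis=0)[0][188:198,240:252].round(1))
E
```

```text
t: 4.45
tool_pos: [0.5064, -0.0093, 0.0538]
orientation: [-2.935, -1.119, -0.0]
force: [-2.9, 2.9, 5.8]
opening: 0.0007
gripper_force: 3.0
t 4.65 rest -0.010134389916751314 now 0.06730791818708591 drop 12.460003271616271 [ 0.5064 -0.0093  0.0538] [-2.59  2.67  5.21]
[[  1.2   0.7   0.7   1.    1.1   0.1  -1.   -0.4   2.    0.8   0.7   1.5]
 [  0.9   1.4   1.6   2.1   3.7   2.7   0.9   1.8   2.8   2.9   6.4  15.3]
 [  0.9   0.8   1.6   3.8   7.7   9.1   7.5   7.3   6.3   9.2  21.3  43. ]
 [  2.    0.9   1.4   2.9   4.7   5.5   6.2   7.1  10.5  16.1  31.1  53. ]
 [  1.1   1.3   1.    0.5   0.7   0.3   0.8   3.9   5.9   7.8  14.3  24.9]
 [  1.5   0.8   0.9   0.   -2.3  -3.4  -4.5  -3.1  -2.5  -5.   -8.5  -9.8]
 [  1.1   1.    1.2  -0.1  -2.1  -4.9  -8.  -10.2 -11.5 -15.  -22.5 -35.3]
 [  1.2   0.9   1.3   0.6   0.2  -1.6  -2.6  -4.7  -6.   -9.5 -16.2 -30. ]
 [  1.    1.4   1.2   1.2   1.6   0.7   0.3   0.6   0.6  -0.3  -2.5  -7. ]
 [  1.5   1.4   1.5   1.7   1.1   1.6   1.5   1.3   1.7   1.4   1.9   1.9]]
[[ 0.2 -0.2 -0.8 -0.1 -0.5  0.2  0.1 -0.3  0.8 -0.5 -0.5  0.5]
 [-0.2  0.3  0.5 -0.2  0.3  0.2 -0.2  0.4 -0.1  0.7 -0.1 -0.1]
 [-0.5 -0.3 -0.3 -0.2  0.6  0.3 -0.8  0.4 -0.5  0.2 -0.5 -0.2]
 [ 0.6 -0.2  0.2  0.9  0.9  0.9  0.2 -0.4  0.2  0.6 -0.2  0.1]
 [ 0.2  0.1 -0.3  1.9  3.8  3.8  0.7 -0.8  0.2  1.1  2.4  4. ]
 [-0.3 -0.3  0.7  3.2  5.7  4.1 -2.6 -5.2 -1.3  1.5  6.1 12.4]
 [-0.1  0.1  0.2  1.   1.6 -1.3 -6.6 -7.9 -2.8  1.7  4.8  8.8]
 [-0.2 -0.2  0.4 -0.2 -0.3 -2.2 -3.9 -3.4 -1.  -0.8 -2.7 -6.2]
 [ 0.1  0.3  0.3  0.   0.3 -0.2 -0.1 -0.2 -0.3 -1.2 -2.1 -3.9]
 [ 0.1  0.2 -0.1  0.4 -0.2  0.2  0.3 -0.1  0.2  0.2  0.2 -0.3]]
```

```bash
python3 -m inch '[0,0,-0.4,0,0, 0,0,-0.4,0,0, 0,0,-0.4,0,0, 0,0,-0.4,0,0, 0,0,-0.4,0,0, 0,0,-0.4,0,0, 0,0,-0.4,0,0, 0,0,-0.4,0,0, 0,0,-0.4,0,0, 0,0,-0.4,0,0]'; python3 meas.py 1 s4.npy; python3 -m inch '[0,0,0,0,0, 0,0,0,0,0, 0,0,0,0,0, 0,0,0,0,0, 0,0,0,0,0, 0,0,0,0,0]'
```

```text
t: 5.48
tool_pos: [0.5064, -0.0093, 0.0535]
orientation: [-2.935, -1.119, -0.0]
force: [-2.9, 3.9, 5.3]
opening: 0.0006
gripper_force: 3.1
t 5.6833 rest -0.010134389916751314 now 0.07065534445716008 drop 12.997656905168741 [ 0.5064 -0.0093  0.0534] [-2.51  2.96  6.09]
t: 6.18
tool_pos: [0.5064, -0.0093, 0.0535]
orientation: [-2.935, -1.119, -0.0]
force: [-2.4, 2.5, 4.6]
opening: 0.0001
gripper_force: 3.1
```

```bash
python3 - <<'E'
from meas import *
for n in ("s0.npy","s3.npy","s4.npy"):
    g=np.load(n).mean(2)
    for u in range(252,258):
        c=g[188:197,u]; i=1+int(np.argmin(c[1:-1])); a,b,d=c[i-1:i+2]; print(n,u,round(188+i+.5*(a-d)/(a+d-2*b),2),end=' ')
    print()
E
```

```text
s0.npy 252 190.62 s0.npy 253 190.89 s0.npy 254 191.2 s0.npy 255 191.48 s0.npy 256 191.72 s0.npy 257 191.9 
s3.npy 252 194.53 s3.npy 253 194.58 s3.npy 254 194.69 s3.npy 255 194.77 s3.npy 256 194.85 s3.npy 257 194.94 
s4.npy 252 194.67 s4.npy 253 194.76 s4.npy 254 194.87 s4.npy 255 194.9 s4.npy 256 194.94 s4.npy 257 195.07
```

```bash
python3 -m inch '[0,0,4,0,0, 0,0,8,0,0, 0,0,12,0,0, 0,0,25,0,0, 0,0,50,0,0, 0,-5,65,0,0, -1,-30,65,0,0, -4,-60,65,0,0, -6,-90,65,0,0, -8,-120,65,0,0]'; python3 -m inch '[-1,-21,0,0,0, -1,-21,0,0,0, -1,-21,-10,0,0, -1,-21,-25,0,0, -1,-21,-40,0,0, -1,-21,-44,0,0, -1,-21,-44,0,0]'; python3 meas.py 1 s5.npy; python3 meas.py -1 s5.npy
```

```text
t: 7.02
tool_pos: [0.4981, -0.1309, 0.1184]
orientation: [2.935, 1.12, -0.0]
force: [0.7, 0.0, -0.5]
opening: 0.0004
gripper_force: 0.0
t: 7.6
tool_pos: [0.4958, -0.149, 0.0719]
orientation: [-2.932, -1.119, 0.004]
force: [0.6, 0.1, -0.1]
opening: 0.0001
gripper_force: 0.0
t 7.8 rest -0.010134389916751314 now -0.035927624778499714 drop -4.151494422277012 [ 0.4975 -0.15    0.0743] [ 0.35 -0.46  0.43]
t 8.0 rest 0.0031147703273495028 now 0.0031294114215714647 drop 0.0023572046812991364 [ 0.498  -0.1507  0.075 ] [0.43 0.25 0.01]
```

```bash
python3 -m inch '[0,0,-6,0,0, 0,0,-11,0,0, 0,0,-14,0,0, 0,0,-16,0,0, 0,0,-18,0,0, 0,0,-20,0,0, 0,0,-21,0,0, 0,0,-22,0,0, 0,0,-22,0,0, 0,0,-22,0,0]'; python3 meas.py -1 s6.npy; python3 - <<'E'
from meas import *
I=np.load("s6.npy"); I0=np.load("s5.npy"); print((I-I0).mean(2)[242:266,283:296].round().astype(int)); print(I.mean(2)[248:264,283:296].round().astype(int))
f=22;u0,v0=280,244
cv2.imwrite("pics/z4.png",np.hstack([cv2.resize(np.clip(A[v0:v0+26,u0:u0+17],0,255).astype(np.uint8),None,fx=f,fy=f,interpolation=cv2.INTER_CUBIC) for A in(I0,I)]))
E
```

```text
t: 8.83
tool_pos: [0.4972, -0.1512, 0.0524]
orientation: [2.935, 1.119, -0.001]
force: [-3.9, -2.0, 6.5]
opening: 0.0004
gripper_force: 3.4
t 9.0333 rest 0.0031147703273495028 now 0.32262161425902847 drop 50.544217736013294 [ 0.4973 -0.1512  0.0525] [-2.99 -2.04  6.9 ]
[[  0   0   0   1   1   1   0  -2  -4  -4  -4 -11 -24]
 [  1   0   0   0   0   1   0   2  10  25  28  -6 -39]
 [  0   0   0   0   0   0   0   3  16  38  34 -16 -39]
 [  0   0   0   0   0   0   0   4  20  39  17 -25 -25]
 [  0   0   0   0   0   0   1   9  29  38  -3 -27 -14]
 [  0   0   0   0   0  -1   3  17  40  33 -15 -26 -10]
 [  0   0   0   0   0   0   4  21  43  18 -19 -20  -6]
 [  0   0   0   0  -1   0   5  20  25  -6 -21 -12  -2]
 [  0   0   0   0   0   2   8  15  -3 -26 -19  -6   0]
 [  0   0   0   0   0   3  11   8 -24 -33 -14  -2   1]
 [  0   0   0   1   0   3   8  -3 -36 -32 -12  -1   1]
 [  0   1   0   0   0   1  -2 -17 -36 -26  -8   0   0]
 [  0   0   0   0   1  -1  -9 -25 -28 -14  -3   0   1]
 [  0   0   0   0   1  -2 -15 -30 -22  -7   0   0   0]
 [  0   0   0   0   0  -3 -15 -29 -20  -4   1   0   0]
 [  0
[... 671 characters left out ...]
73 173 172 168 152 128 132 145 127 107]
 [169 170 171 173 173 173 168 150 125 133 137 111  98]
 [169 169 170 172 173 173 167 148 131 135 127  97  95]
 [170 169 169 170 172 172 163 146 140 142 119  89  95]
 [171 170 169 170 171 170 157 139 140 138 110  84  97]
 [172 171 169 169 170 168 155 131 120 114  94  83 102]
 [172 171 170 169 169 168 158 134 106  90  83  83 104]
 [172 172 171 170 168 167 162 143 107  84  80  85 109]
 [171 172 171 168 164 160 157 142 107  83  81  92 123]
 [171 171 169 163 155 148 146 132 101  83  87 106 138]
 [170 170 165 155 145 141 140 128 103  95 107 128 152]
 [169 167 159 148 139 139 138 130 117 117 129 142 158]
 [169 162 148 136 134 137 137 135 132 134 136 141 154]]
```

View pics/z4.png

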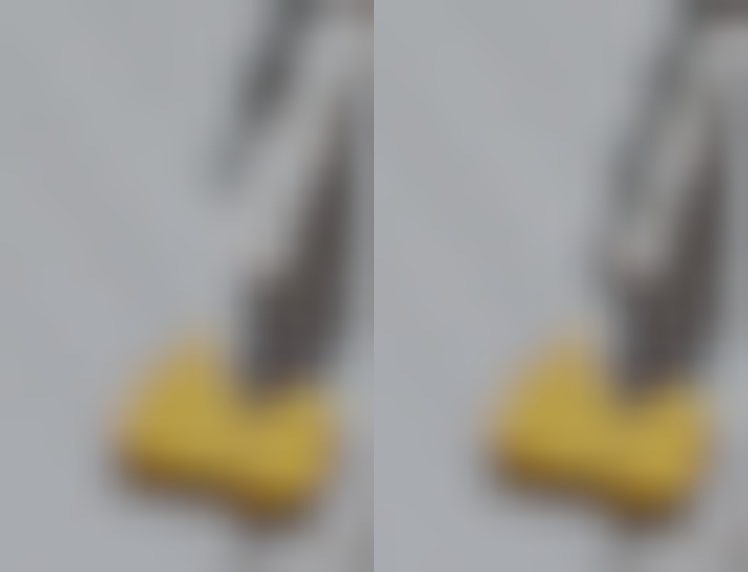

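```bash
python3 -m inch '[0,0,-0.5,0,0, 0,0,-1,0,0, 0,0,-1,0,0, 0,0,-1,0,0, 0,0,-1,0,0]'; python3 meas.py -1 s7.npy; python3 - <<'E'
from meas import *
I=np.load("s7.npy"); I0=np.load("s5.npy"); print((I-I0).mean(2)[252:262,286:294].round().astype(int)); Z=np.load("s5.npy").mean(2); print((168-Z)[246:256,286:294].round().astype(int))
for d in(16,17,18):
    th=np.arcsin(d/161); print(d,proj("scene",pt(-1,161,th))[0]-proj("scene",pt(-1,161,0))[0])
f=lambda z:proj("scene",mount(p,[60-k*166,-k*166,z]))[0]-proj("scene",pt(-1,161,0))[0]
print([f(z) for z in(32,33,34)])
E
```

```text
t: 9.45
tool_pos: [0.4973, -0.1513, 0.0516]
orientation: [2.935, 1.119, -0.001]
force: [-3.7, -2.1, 6.4]
opening: 0.0007
gripper_force: 3.6
t 9.65 rest 0.0031147703273495028 now 0.32349617903930117 drop 50.67773864665674 [ 0.4973 -0.1513  0.0516] [-3.62 -2.65  6.26]
[[  0   0   3   9   1 -27 -29 -12]
 [  0   0   1   0 -12 -32 -24  -8]
 [  0   1   0  -4 -15 -22 -13  -3]
 [  0   0  -1  -7 -17 -15  -6   0]
 [  0   0  -2 -11 -21 -15  -4   1]
 [  0   0  -2  -8 -15 -11  -2   0]
 [  1   0   0  -3  -5  -3   0   0]
 [  0   0   0   0   0   0   0   0]
 [  0   1   0   0   0   0   0   0]
 [  0   0   0   0   0   0   0   0]]
[[-1 -1 -2 -1  8 32 57 39]
 [-2 -1 -2  0 15 48 63 34]
 [-2 -2 -2  2 20 53 53 25]
 [-4 -3 -2  4 22 43 31 13]
 [-4 -4 -1  8 24 27 12  7]
 [-5 -5 -1 11 24 16  3  9]
 [-4 -5 -2  8 15  7  4 19]
 [-3 -5 -4  0  3  1  8 33]
 [-2 -4 -5 -4 -3 -1 12 46]
 [-2 -3 -4 -4 -1  6 23 58]]
16 [0.1017244  5.10035367]
17 [0.11545787 5.39704326]
18 [0.13005498 5.69112398]
[array([-0.71338989,  7.77741247]), array([-0.71324432,  7.44545331]), array([-0.71309784,  7.11306489])]
```

```bash
python3 -m inch '[0,0,-0.5,0,0, 0,0,-0.5,0,0, 0,0,-0.5,0,0, 0,0,-0.5,0,0, 0,0,-0.5,0,0, 0,0,-0.5,0,0, 0,0,-0.5,0,0, 0,0,-0.5,0,0, 0,0,-0.5,0,0, 0,0,-0.5,0,0]'; python3 meas.py -1 s8.npy; python3 - <<'E'
from meas import *
I=np.load("s8.npy"); I0=np.load("s5.npy"); print((I-I0).mean(2)[252:262,286:294].round().astype(int))
f=22;u0,v0=280,244
cv2.imwrite("pics/z5.png",cv2.resize(np.clip((I[v0:v0+26,u0:u0+17]-30)*1.5,0,255).astype(np.uint8),None,fx=f,fy=f,interpolation=cv2.INTER_CUBIC))
E
```

```text
t: 10.48
tool_pos: [0.4973, -0.1513, 0.0511]
orientation: [2.935, 1.118, -0.001]
force: [-4.1, -2.7, 6.7]
opening: 0.0006
gripper_force: 3.7
t 10.6833 rest 0.0031147703273495028 now 0.3208877089403464 drop 50.27938488215143 [ 0.4973 -0.1513  0.0511] [-3.61 -2.25  6.7 ]
[[  0   0   3   9   0 -27 -28 -11]
 [  1   0   1   0 -12 -30 -23  -8]
 [  0   1   0  -3 -14 -20 -12  -3]
 [  0   0  -1  -7 -16 -14  -5   0]
 [  0   0  -2 -13 -26 -17  -3   1]
 [  1   0  -3 -13 -24 -16  -2   0]
 [  0   0  -1  -5  -9  -6   0   0]
 [  0   0   0   0  -1   0   0   0]
 [  0   0   0   1   1   0   0  -1]
 [  0   0   0   0   0   0   0   0]]
```

View pics/z5.png

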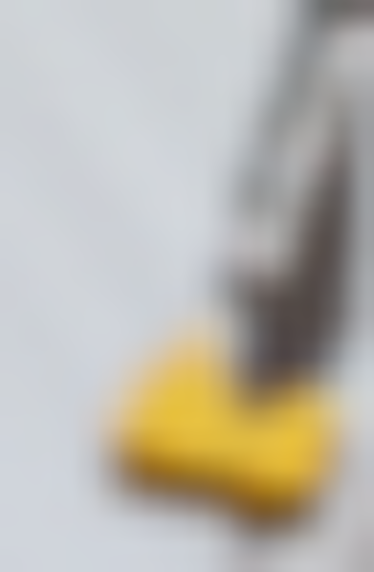

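The pointer tip (about pixel 290, 257.6) now sits level with the rider apex (about 288, 259.3), allowing for the 5 mm offset. I'll hold a little longer, then release.

```bash
python3 -m inch '[0,0,0,0,0, 0,0,0,0,0, 0,0,0,0,0, 0,0,0,0,0, 0,0,0,0,0, 0,0,0,0,0, 0,0,0,0,0, 0,0,0,0,0]'; python3 -m inch '[0,0,4,0,0, 0,0,8,0,0, 0,0,12,0,0, 0,0,20,0,0, 0,0,40,0,0, 0,0,70,0,0, 0,0,100,0,0, 0,0,130,0,0, 0,0,150,0,0, 0,0,150,0,0]'; python3 -m inch '[0,0,0,0,0, 0,0,0,0,0, 0,0,0,0,0, 0,0,0,0,0]'; python3 - <<'E'
from meas import *
I=np.mean([read_camera("scene")["image"].astype(np.float32) for _ in range(4)],0); I0=np.load("s0.npy")
D=np.abs(I-I0).max(2); print("L",D[183:200,232:258].max(),"R",D[238:270,280:296].max(),ridge(I.mean(2),1,ths),ridge(I.mean(2),-1,ths))
cv2.imwrite("pics/end.png",np.vstack([I[140:310,200:400],I0[140:310,200:400]]).astype(np.uint8)); print(robot.read_state()["force"])
E
```

```text
t: 11.35
tool_pos: [0.4973, -0.1513, 0.0511]
orientation: [2.935, 1.119, -0.001]
force: [-3.1, -2.2, 6.6]
opening: 0.0004
gripper_force: 3.7
t: 12.18
tool_pos: [0.4999, -0.1514, 0.2066]
orientation: [2.93, 1.117, 0.01]
force: [0.5, -0.2, 0.0]
opening: 0.0006
gripper_force: 0.0
t: 12.52
tool_pos: [0.4964, -0.1502, 0.1989]
orientation: [-2.934, -1.118, 0.003]
force: [1.0, -0.5, 0.4]
opening: 0.0004
gripper_force: 0.0
L 4.625 R 4.75 -0.010118432454559493 0.0032180620244741873
[ 0.92457847 -0.71564156  1.20194019]
```

View pics/end.png

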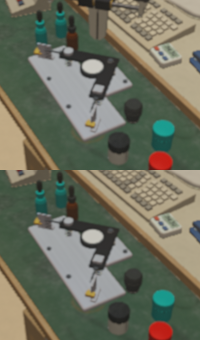

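Comparing the end picture with the first one, both pointers are back at rest and nothing else has moved.

```bash
python3 -c "
from plant import job; print(job.close_job())"
```

```text
the job is handed in; nothing more can be done
None
```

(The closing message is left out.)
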